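# Lay out tomorrow's things on the hall console

## Robot

A 6-joint arm with a two-finger parallel gripper is mounted at the origin on the work surface. World frame = base frame: x ahead of the robot, y to its left, z up, the work surface at z = 0. Lengths are in m, angles in rad, forces in N, time in s.
With the tool pointing down it reaches from about 0.2 to 0.875 m from the base axis. Payload 3.4 kg.
Tool frame: the origin (TCP) lies at the centre of the arm's flange, where the gripper is bolted on; the fingertips stand 199 mm ahead of it and the grasp point (between the pads) lies 180 mm ahead of it; z points along the fingers, y is the line along which they close (so a half turn about z gives the same grasp; the last joint's range is limited). The gripper opens to 94 mm and grips with 3 to 60 N. Pads are 16 mm wide; open, the fingers measure 119 mm over their backs; the gripper's body (75 mm by 177 mm) begins 78 mm behind the grasp point.
Start: joints at [-0.121, 0.276, 1.505, -0, 1.361, -0.121], TCP at [0.575, -0, 0.405] pointing down, gripper open.
Joint ranges: [-2.89, 2.89], [-0.75, 2.08], [0.22, 2.7], [-1.18, 4.32], [0.11, 2.71], [-2.7, 2.7]. Speed limits (rad/s): [2.57, 2.57, 3.14, 3.14, 3.14, 3.14].

## Interface

Orientations are given as a unit quaternion [x, y, z, w].
In Python, from plant import monitor, viewer, robot gives the robot as it stands.
- The arm moves only by the tool play_rows, never from a script. Its argument "increments" is a list of rows, each a list of 3 entries, a list of its own where there are three numbers: the closure, from -1 (fully open) to 1 (shut), then the shift along the tool's x, y, z normalised to -1 to 1, where 1 is 250 mm, then the turn about the tool's z normalised to -1 to 1, where 1 is 90 degrees. In form: [[jaw, [dx, dy, dz], spin], ...]. A call has 1 to 10 rows; each row is the pose to reach, as a shift and turn from the pose commanded when the call began, along the tool's axes at that moment; what a row does not reach only later rows make up. A row lasts 1/12 s, in which the tool goes at most 41.7 mm and 7.16 degrees, less where a joint would pass 70% of its speed; a pose out of reach is approached as far as the arm can. A call with a number of a shift or a turn outside -1 to 1 is refused whole. A call with a gripper value outside its range is refused whole. The fingers move at their own pace and stop on an object; "force" is the grip in N (left out, the last holds). Time passes only in rows, so rows that repeat a pose let the fingers close. It gives the time, the measured TCP pose, the force, the opening and the grip force at its end, in the units of the state.
- monitor.sense(): the state, without advancing time (a new reading comes with each control period).
- viewer.camera(name): name is "scene" or "side" or "wrist"; returns the picture (480x640x3 uint8, blue, green, red); there is no depth.
- viewer.camera_model(name): a dict with "intrinsics" (3x3 intrinsics, pixels), "D" ([k1, k2, p1, p2, k3] as OpenCV has them; the pictures are not rectified), "origin" and "attitude" of the camera in the world; the wrist camera has in their place "mount" (4x4, takes a point from camera to tool coordinates, whose origin is the TCP and whose axes are the flange's). Camera axes: x right, y up, looking along -z (the intrinsics and any distortion apply to the point x, -y, -z); pixel columns grow to the right and rows downward; lengths in m; the calibration is good to about 2 mm. A picture is of the moment at which its call begins: read the wrist's pose just before it. camera_model takes no time and is no camera call.
- robot.job_done(): hands the job in; it is judged then, once.
The state is a dict: "t": time; "joints": joint angles; "qvel": joint speeds; "tau": joint torques, N m; "eef_pos": TCP position; "tcp_rot": TCP orientation; "ft_force": force on the tool from outside, world axes, zero at the start; "torque": the same for the moment, N m; "gripper_width": finger opening in m; "grasp_force": force on a finger pad.
Only numpy, scipy, OpenCV 4.12 (cv2) and the standard library are available. Lean on these libraries where they do the work, as an engineer would, in place of code of your own. Each camera call takes 0.05 s, during which the arm holds its last target. There are 200 camera calls.

## Task

Lay out tomorrow morning's things on the hall table: put the wine-red diary flat in the middle of the leather-lined tray, its length running front to back and square to the tray, with the metal card case flat on top of it, centred and lined up with it. As seen from the robot, put the car key on the tray to the left of the diary and the yellow-tagged house keys to its right, each midway between the diary and that end of the tray, level with the diary's middle and parallel to it, and set the white earphone case flat on the centre of the black charging pad. The blue-tagged keys and the copper candle tin stay where they are.

Things in the scene. Friction and masses are not known exactly. Their poses are not given: they have to be found in the camera images.
- tray: Walnut tray lined with tan leather, fixed: 150 (x, its short way) x 280 (y) x 18 mm high. Origin: centre of underside; +x points away from the robot, +y to the robot's left, within 0.2 rad. Inner floor 138 x 268 mm, flat, 6 mm above the table; rim 6 mm thick. With the 66 mm wide diary in the middle, the middle of the free space on each side lies 83.5 mm from the tray's centre along y.
- pad: Round black wireless charging pad, 100 mm across and 8 mm high, fixed to the table, with a small grey dot at its centre and a stub of socket 8 mm out at +x. Origin: centre of its underside.
- diary: Wine-red hardcover pocket diary lying flat: 105 (x) x 66 (y) x 15 mm high, brass-coloured label on the cover, 110 g. Origin: centre of its underside; it starts with x within 0.4 rad of straight away from the robot.
- card_case: Brushed-aluminium hard card case with a dark brown leather band, lying flat: 95 (x) x 60 (y) x 11 mm high, 85 g. Origin: centre of its underside; starts with x within 0.4 rad of straight away from the robot.
- earphones: White earphone charging case with rounded edges, lying flat: 60 (x) x 46 (y) x 24 mm high, 55 g. Origin: centre of its underside.
- car_key: Black car key remote lying flat, with two grey buttons and one red one on top and a steel loop at its +x end: body 70 (x) x 40 (y) x 15 mm, loop included 77 mm long, 60 g. Origin: under the middle of its whole length (the body's own middle is at x = -3 mm), on its underside.
- house_key: House keys with a YELLOW plastic tag, one rigid piece 100 mm long lying flat: tag 50 (x) x 26 (y) x 7 mm from x = -50 to 0 (grip it at x = -25 mm, across y); from there to x = +49 mm a ring and two flat keys, 3 mm thick, fanned 26 mm wide. 45 g. Origin: middle of the whole length, on the underside; starts with the tag towards the robot.
- other_key: The same kind of keys with a BLUE tag (same sizes and axes): not wanted tomorrow, stays where it is.
- candle: Copper-coloured candle tin, 71 mm across and 48 mm high, 190 g, upright; stays where it is. Origin: centre of its underside.
Things that resemble listed ones, but are neither listed nor needed, are in the scene too. Several things have the shape of the car_key; the one meant has the colours described above.

How it is judged:
By the outcome, as a careful person would: the job done as asked, in the order asked, and still so for the second after the job is handed in, with the robot touching nothing.
It also fails if it takes over 115 s, if anything falls off the work surface, if the arm or the gripper's body presses on something with over 40 N, if the wrist force passes 120 N, or if a joint passes its speed limit or range.

## Working session

There is one attempt and no reset: what is moved stays moved. The work goes in short steps, Python scripts to look and compute and a tool call to move; the robot and the scene stay as the last step left them, time stands still between calls to the robot, and variables do not carry over. Pictures are saved under pics/ and viewed, at most 14 in all, crops included, and the job is handed in when it is done.

Besides the shell and the picture viewer there is one more tool, called after "Request:" by a JSON object that holds its "method" and its "body". play_rows: Moves the arm, as the interface text tells. Scaled input: -1 to 1 covers 250 mm each way for a shift and 90 degrees each way for a turn. Its arguments: {"type":"object","properties":{"increments":{"type":"array"},"force":{"type":"number"}},"required":["increments"]}

```bash
mkdir -p pics; python3 - <<'E'
from plant import monitor, viewer, robot
import cv2
for n in ["scene","side","wrist"]:
    cv2.imwrite(f"pics/{n}0.png",viewer.camera(n)); print(n,viewer.camera_model(n))
print(monitor.sense())
E
```

```text
scene {'intrinsics': array([[487.2335691 ,   0.        , 324.59784347],
       [  0.        , 487.2335691 , 240.73084116],
       [  0.        ,   0.        ,   1.        ]]), 'D': array([0.00395919, 0.        , 0.        , 0.        , 0.        ]), 'origin': array([ 1.05537629, -0.36587964,  0.7318262 ]), 'attitude': array([0.32058603, 0.1618022 , 0.43581819, 0.82529216])}
side {'intrinsics': array([[503.44327216,   0.        , 317.50539099],
       [  0.        , 503.44327216, 242.32686623],
       [  0.        ,   0.        ,   1.        ]]), 'D': array([-0.00565276,  0.        ,  0.        ,  0.        ,  0.        ]), 'origin': array([0.44636663, 0.71041132, 0.86059168]), 'attitude': array([-0.01571585,  0.34948557,  0.93562699, -0.04706363])}
wrist {'intrinsics': array([[357.96357606,   0.        , 318.17716567],
       [  0.        , 357.96357606, 240.55894036],
       [  0.        ,   0.        ,   1.        ]]), 'D': array([-0.0464763,  0.       ,  0.       ,  0.       ,  0.       ]), 'mount': array([[ 5.45688816e-04,  9.73982189e-01,  2.26623915e-01,
         6.54176273e-02
[... 258 characters left out ...]
}
{'t': 0.15, 'joints': array([-1.20972256e-01,  2.76464454e-01,  1.50577885e+00, -4.40246441e-05,
        1.36067350e+00, -1.21009734e-01]), 'qvel': array([ 0.001499  , -0.00135093, -0.00342569,  0.00020494, -0.00049765,
       -0.00081904]), 'tau': array([ 2.15351523e-03, -4.04925048e+01, -2.37432325e+01,  7.02095032e-02,
        3.15094914e-02, -7.84152348e-05]), 'eef_pos': array([5.74875691e-01, 1.73850138e-05, 4.04020158e-01]), 'tcp_rot': array([ 7.07090119e-01,  7.07123133e-01, -4.25177763e-04, -5.07968981e-04]), 'ft_force': array([ 0.29443749, -0.74964612,  0.65367501]), 'torque': array([-0.05233945,  0.05164153, -0.00453766]), 'grasp_force': 0.0, 'gripper_width': 0.09387141273943954}
```

View pics/scene0.png

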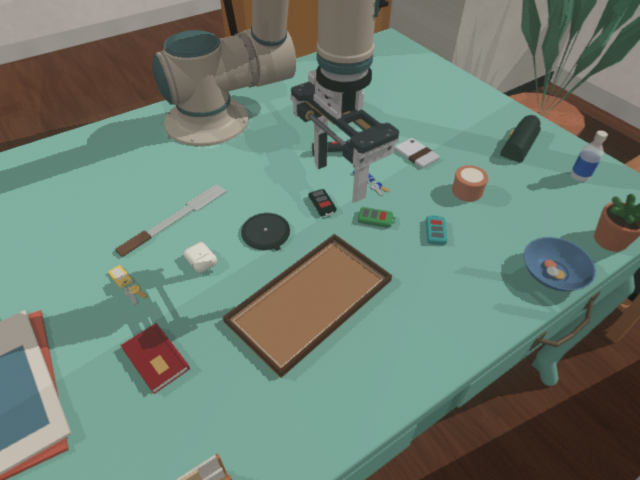

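View pics/wrist0.png

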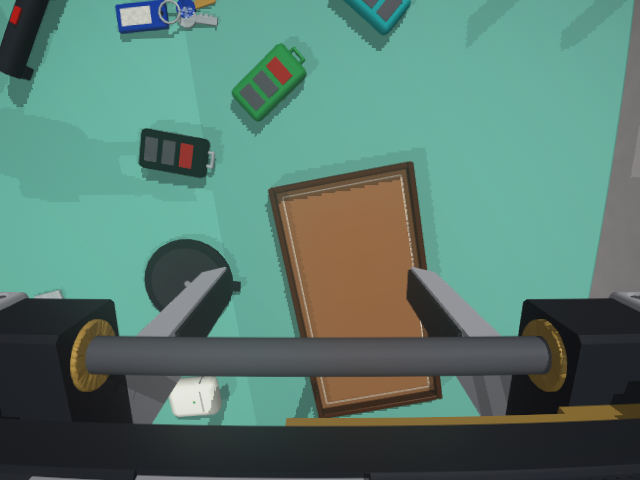

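View pics/side0.png

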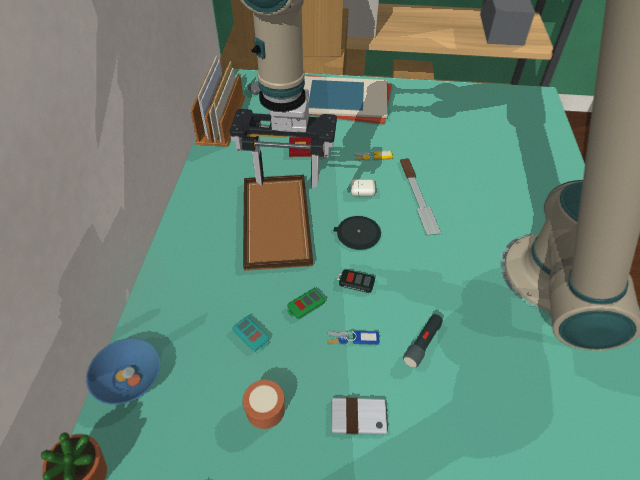

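```bash
python3 - <<'E'
import cv2,numpy as np
s=cv2.imread("pics/scene0.png")
a=cv2.resize(s[230:400,90:270],None,fx=4,fy=4,interpolation=cv2.INTER_CUBIC)[:600]
b=s[130:210,300:500]
cv2.imwrite("pics/c1.png",cv2.resize(s[240:400,90:270],(720,640),interpolation=cv2.INTER_CUBIC)[:600])
c=np.vstack([cv2.resize(s[125:205,300:500],(800,320),interpolation=cv2.INTER_CUBIC),cv2.resize(s[415:480,140:340],(800,260),interpolation=cv2.INTER_CUBIC)])
cv2.imwrite("pics/c2.png",c)
E
```

```text
(no output)
```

View pics/c2.png

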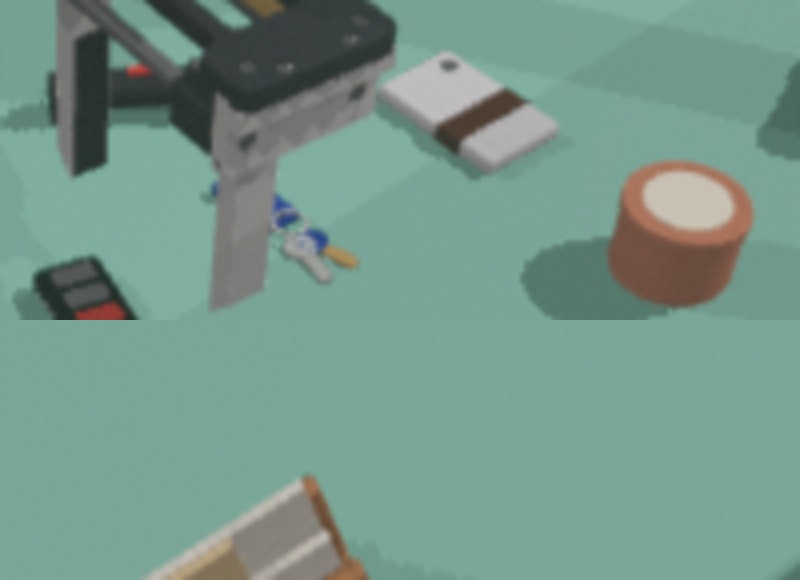

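```bash
cat > h.py <<'E'
import numpy as np, cv2, json
from scipy.spatial.transform import Rotation as R
from plant import monitor, viewer, robot
def pose(cam,s=None):
    m=viewer.camera_model(cam)
    if cam=="wrist":
        T=np.eye(4);T[:3,:3]=R.from_quat(s["tcp_rot"]).as_matrix();T[:3,3]=s["eef_pos"]
        T=T@m["mount"]; return m,T[:3,:3],T[:3,3]
    return m,R.from_quat(m["attitude"]).as_matrix(),m["origin"]
def p2w(cam,uv,z,s=None):
    m,A,o=pose(cam,s)
    u=cv2.undistortPoints(np.array(uv,float).reshape(-1,1,2),m["intrinsics"],m["D"]).reshape(-1,2)
    d=np.c_[u[:,0],-u[:,1],-np.ones(len(u))]@A.T
    return o+d*((np.asarray(z)-o[2])/d[:,2])[:,None]
def w2p(cam,P,s=None):
    m,A,o=pose(cam,s); c=(np.array(P,float)-o)@A; c=c*[1,-1,-1]
    return cv2.projectPoints(c,np.zeros(3),np.zeros(3),m["intrinsics"],m["D"])[0].reshape(-1,2)
def look(name):
    s=monitor.sense(); im=viewer.camera("wrist"); cv2.imwrite(f"pics/{name}.png",im)
    json.dump({k:np.asarray(v).tolist() for k,v in s.items()},open(f"pics/{name}.json","w")); return s,im
def load(name): return json.load(open(f"pics/{name}.json"))
def rect(P,long=True):
    (c,(w,h),a)=cv2.minAreaRect(np.array(P[:,:2]*1000,np.float32)); return np.array(c),w,h,a
E
python3 - <<'E'
from h import *
s0=monitor.sense(); 
json.dump({k:np.asarray(v).tolist() for k,v in s0.items()},open("pics/wrist0.json","w"))
P=p2w("wrist",[(269,190),(412,163),(441,397),(322,417)],.018,s0)
print("tray w",P.round(3).tolist(),rect(P))
P=p2w("side",[(244,178),(305,176),(313,266),(244,268)],.018)
print("tray s",P.round(3).tolist(),rect(P))
print("pad",p2w("wrist",[(188,284)],.008,s0),p2w("side",[(358,231)],.008),p2w("scene",[(266,231)],.008))
print("carkey",p2w("wrist",[(175,152),(140,150),(214,158)],.015,s0).round(3).tolist())
print("case",p2w("side",[(332,398),(386,398),(387,433),(333,433)],.011).round(3).tolist())
print("diary",p2w("scene",[(122,349),(153,326),(188,370),(156,389)],.015).round(3).tolist())
print("ear",p2w("side",[(363,187)],.024),"hk",p2w("side",[(393,155),(330,153)],.004))
w=cv2.imread("pics/wrist0.png")
cv2.imwrite("pics/w0c.png",cv2.resize(w[120:420,130:450],(800,750))[:600])
E
```

```text
tray w [[0.526, 0.033, 0.018], [0.671, 0.06, 0.018], [0.723, -0.211, 0.018], [0.581, -0.238, 0.018]] (array([624.29919434, -88.84939575]), 147.1035614013672, 276.42645263671875, 10.833382606506348)
tray s [[0.719, -0.21, 0.018], [0.569, -0.233, 0.018], [0.519, 0.05, 0.018], [0.664, 0.07, 0.018]] (array([618.93530273, -80.10055542]), 151.9999237060547, 290.71636962890625, 10.016871452331543)
pad [[ 0.43046295 -0.07225915  0.008     ]] [[ 0.42793302 -0.06981097  0.008     ]] [[ 0.43376784 -0.07105711  0.008     ]]
carkey [[0.431, 0.071, 0.015], [0.395, 0.074, 0.015], [0.471, 0.065, 0.015]]
case [[0.455, 0.335, 0.011], [0.36, 0.326, 0.011], [0.358, 0.387, 0.011], [0.448, 0.397, 0.011]]
diary [[0.539, -0.403, 0.015], [0.525, -0.344, 0.015], [0.634, -0.329, 0.015], [0.636, -0.383, 0.015]]
ear [[ 0.42289888 -0.20109997  0.024     ]] hk [[ 0.34803055 -0.35564356  0.004     ]
 [ 0.5151324  -0.34659547  0.004     ]]
```

View pics/c1.png

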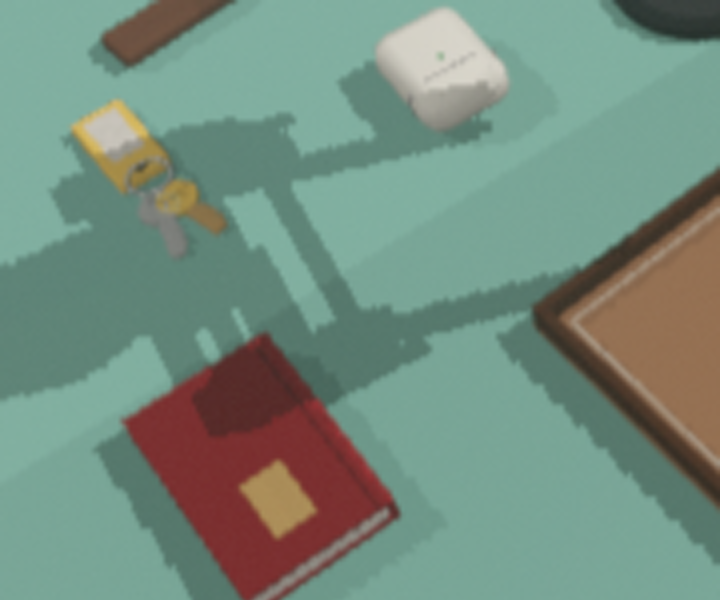

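Request:
{"method": "play_rows", "body": {"increments": [[-1,[-1,0,0],0.75],[-1,[-1,0,0],0.75],[-1,[-1,0,0],0.75],[-1,[-1,0,0],0.75],[-1,[-1,0,0],0.75],[-1,[-1,0,0],0.75],[-1,[-1,0,0],0.75],[-1,[-1,0,0],0.75],[-1,[-1,0,0],0.75],[-1,[-1,0,0],0.75]]}}

```text
t: 0.98
eef_pos: [0.5748, -0.2507, 0.404]
tcp_rot: [0.981, 0.192, -0.0, -0.0]
ft_force: [0.1, -0.0, 0.2]
gripper_width: 0.0939
grasp_force: 0.0
```

Request:
{"method": "play_rows", "body": {"increments": [[-1,[-0.16,0.43,0.4],0.16],[-1,[-0.16,0.43,0.4],0.16],[-1,[-0.16,0.43,0.4],0.16],[-1,[-0.16,0.43,0.4],0.16],[-1,[-0.16,0.43,0.4],0.16],[-1,[-0.16,0.43,0.4],0.16],[-1,[-0.16,0.43,0.4],0.16]]}}

```text
t: 1.57
eef_pos: [0.5794, -0.3642, 0.3051]
tcp_rot: [0.998, 0.071, 0.0, -0.0]
ft_force: [-1.1, -0.0, 0.0]
gripper_width: 0.0941
grasp_force: 0.0
```

```bash
python3 - <<'E'
from h import *
s,im=look("d1")
print(s["eef_pos"],R.from_quat(s["tcp_rot"]).as_matrix().round(3).tolist(),np.abs(s["qvel"]).max())
E
```

```text
[ 0.57937165 -0.36416999  0.30509262] [[0.99, 0.141, 0.0], [0.141, -0.99, 0.001], [0.0, -0.001, -1.0]] 0.02481767002794204
```

View pics/d1.png

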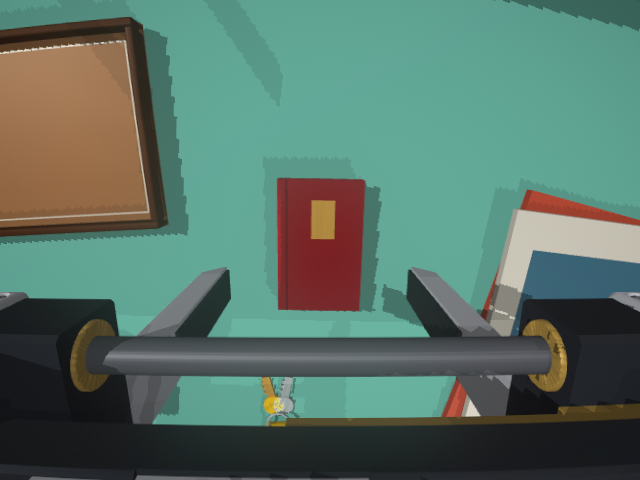

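```bash
cat >> h.py <<'E'
def seg(im,lo,hi,box):
    x0,y0,x1,y1=box
    m=np.zeros(im.shape[:2],np.uint8); m[y0:y1,x0:x1]=cv2.inRange(cv2.cvtColor(im,cv2.COLOR_BGR2HSV),lo,hi)[y0:y1,x0:x1]
    cs=cv2.findContours(m,cv2.RETR_EXTERNAL,cv2.CHAIN_APPROX_NONE)[0]
    return max(cs,key=cv2.contourArea).reshape(-1,2).astype(float)
def delta(s,xy,yaw,z):
    """shift (units) and spin (units) to bring TCP to xy (m), z, tool-x yaw (rad)"""
    M=R.from_quat(s["tcp_rot"]).as_matrix(); d=np.array([*xy,z])-s["eef_pos"]
    y0=np.arctan2(M[1,0],M[0,0]); t=(y0-yaw+np.pi)%(2*np.pi)-np.pi
    return (M.T@d/.25).round(4), round(t/(np.pi/2),4), np.degrees(y0)
E
python3 - <<'E'
from h import *
s=load("d1"); im=cv2.imread("pics/d1.png")
c=seg(im,(0,90,30),(12,255,255),(250,160,400,330)); c2=seg(im,(165,60,30),(180,255,255),(250,160,400,330))
for q in (c,c2): print(len(q),q.min(0),q.max(0),rect(p2w("wrist",q,.015,s)))
P=p2w("wrist",[(277,178),(365,180),(360,311),(278,310)],.015,s); print(P.round(4),rect(P))
E
```

```text
924 [277. 178.] [364. 309.] (array([ 578.66625977, -365.16183472]), 105.41769409179688, 65.82243347167969, 7.13191032409668)
608 [291. 213.] [361. 309.] (array([ 566.81408691, -371.93688965]), 79.17510223388672, 54.74906921386719, 7.110700607299805)
[[ 0.6268 -0.3263  0.015 ]
 [ 0.6346 -0.3916  0.015 ]
 [ 0.53   -0.4056  0.015 ]
 [ 0.5214 -0.3393  0.015 ]] (array([ 578.20556641, -365.96923828]), 106.17139434814453, 66.88048553466797, 7.065670490264893)
```

Request:
{"method": "play_rows", "body": {"increments": [[-1,[-0.004,0.005,0.2],0.011],[-1,[-0.004,0.005,0.32],0.011],[-1,[-0.004,0.005,0.41],0.011],[-1,[-0.004,0.005,0.41],0.011],[1,[-0.004,0.005,0.41],0.011],[1,[-0.004,0.005,0.41],0.011],[1,[-0.004,0.005,0.41],0.011],[1,[-0.004,0.005,0.41],0.011],[1,[-0.004,0.005,0.41],0.011],[1,[-0.004,0.005,0.41],0.011]], "force": 20}}

```text
t: 2.45
eef_pos: [0.5786, -0.3659, 0.2033]
tcp_rot: [0.998, 0.062, 0.001, 0.0]
ft_force: [0.4, 1.2, 4.7]
gripper_width: 0.0659
grasp_force: 20.0
```

```bash
python3 - <<'E'
from h import *
s=monitor.sense(); print(s["eef_pos"],s["gripper_width"],s["grasp_force"],s["ft_force"])
s0=load("wrist0"); w=cv2.imread("pics/wrist0.png")
# tray colour leather from start picture
c=seg(w,(5,80,90),(18,255,255),(270,150,460,420)); P=p2w("wrist",c,.006,s0); print("leather",c.min(0),c.max(0),rect(P))
s1=load("d1"); w=cv2.imread("pics/d1.png")
P=p2w("wrist",[(141,17),(166,227),(0,237)],.018,s1); print(P.round(4))
side=cv2.imread("pics/side0.png"); cv2.imwrite("pics/trayc.png",np.hstack([cv2.resize(cv2.imread("pics/wrist0.png")[150:430,255:455],(430,600),interpolation=cv2.INTER_CUBIC),cv2.resize(side[165:285,230:325],(370,467),interpolation=cv2.INTER_CUBIC)[list(range(467))+[0]*133]]))
E
```

```text
[ 0.57860661 -0.36590072  0.20329364] 0.0658872888630529 20.000866055488586 [0.37686672 1.20724489 4.65441983]
leather [284. 176.] [421. 337.] (array([616.11517334, -54.74959564]), 124.79408264160156, 187.3829803466797, 10.860740661621094)
[[ 0.7237 -0.22    0.018 ]
 [ 0.5783 -0.2462  0.018 ]
 [ 0.5512 -0.1115  0.018 ]]
```

View pics/trayc.png

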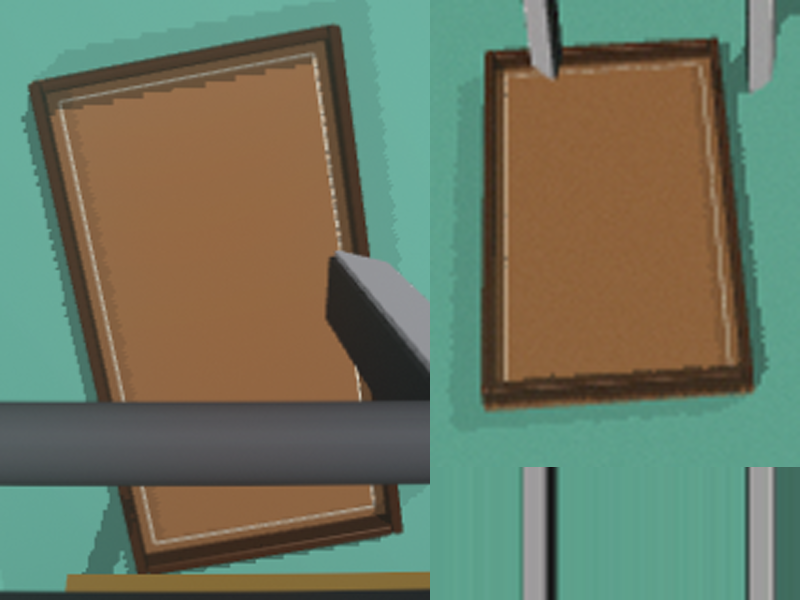

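Request:
{"method": "play_rows", "body": {"increments": [[1,[0,0,-0.15],0],[1,[0,0,-0.3],0],[1,[0.1,-0.2,-0.45],-0.02],[1,[0.32,-1,-0.6],-0.039],[1,[0.32,-1,-0.6],-0.039],[1,[0.32,-1,-0.6],-0.039],[1,[0.32,-1,-0.6],-0.039],[1,[0.32,-1,-0.6],-0.039],[1,[0.32,-1,-0.6],-0.039],[1,[0.32,-1,-0.6],-0.039]]}}

```text
t: 3.28
eef_pos: [0.6274, -0.103, 0.3537]
tcp_rot: [0.995, 0.095, 0.001, -0.001]
ft_force: [-0.7, -0.9, -2.0]
gripper_width: 0.0657
grasp_force: 20.0
```

Request:
{"method": "play_rows", "body": {"increments": [[1,[0,0,0],0],[1,[0,0,0],0]]}}

```text
t: 3.45
eef_pos: [0.6266, -0.1085, 0.3517]
tcp_rot: [0.996, 0.093, -0.0, 0.0]
ft_force: [0.3, 0.4, -1.8]
gripper_width: 0.0658
grasp_force: 20.0
```

```bash
python3 - <<'E'
from h import *
s,im=look("t1")
print(s["eef_pos"],R.from_quat(s["tcp_rot"]).as_matrix().round(3).tolist(),s["gripper_width"])
cv2.imwrite("pics/t1v.png",cv2.resize(im[80:400,130:530],(750,600),interpolation=cv2.INTER_CUBIC))
E
```

```text
[ 0.62661072 -0.10849037  0.35172582] [[0.983, 0.185, -0.001], [0.185, -0.983, -0.001], [-0.001, 0.001, -1.0]] 0.06575364261364272
```

View pics/t1v.png

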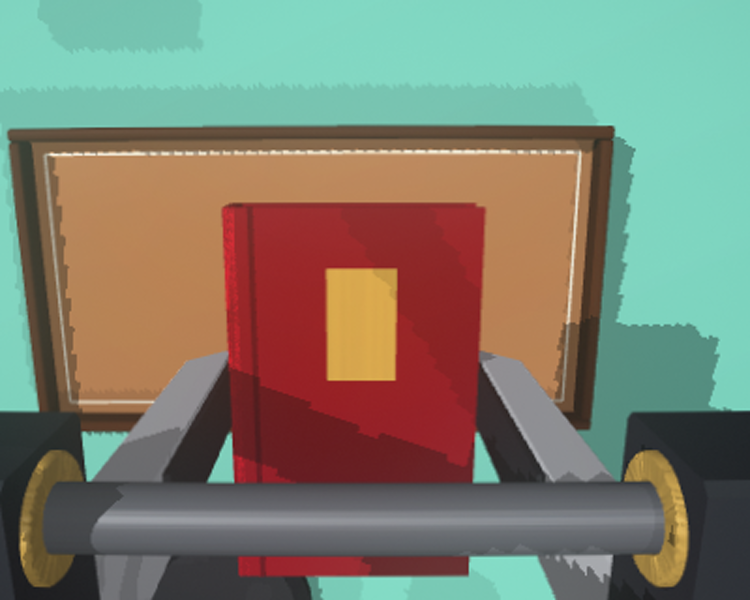

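```bash
cat > tray.py <<'E'
from h import *
from scipy.optimize import least_squares
obs={"t1":([(134.8,149.3),(456.9,147.7),(444.3,309.5)],[(1,1),(1,-1),(-1,-1)]),
"d1":([(141,17),(166,227)],[(1,-1),(-1,-1)]),
"wrist0":([(269,190),(412.2,162.6),(441,396.5),(322.5,417)],[(-1,1),(1,1),(1,-1),(-1,-1)])}
def model(p,k,c):
    r=np.array([[np.cos(p[2]),-np.sin(p[2])],[np.sin(p[2]),np.cos(p[2])]])
    q=(np.array(c)*[.075,.14])@r.T+p[:2]
    return w2p("wrist",np.c_[q,np.full(len(q),.018)],load(k))
for ks in (["t1"],["d1"],["wrist0"],list(obs)):
    f=lambda p:np.concatenate([(model(p,k,obs[k][1])-obs[k][0]).ravel() for k in ks])
    r=least_squares(f,[.625,-.09,.18]); print(ks,r.x.round(4),np.degrees(r.x[2]).round(2),r.fun.round(1))
E
python3 tray.py
```

```text
['t1'] [ 0.6232 -0.0896  0.1895] 10.86 [-1.7 -0.1  1.2 -0.1  0.5  0.6]
['d1'] [ 0.6262 -0.0954  0.1769] 10.14 [-0.1 -1.4  0.1  1.7]
['wrist0'] [ 0.6236 -0.0876  0.1944] 11.14 [-1.4 -0.5  1.1 -1.8  2.7  1.5 -2.4  2.3]
['t1', 'd1', 'wrist0'] [ 0.6237 -0.0912  0.189 ] 10.83 [ 0.2 -0.4  3.1 -0.2  2.2  0.5 -7.8 -0.8 -4.6  1.9 -0.6  2.5  1.8  2.1
  1.9  4.4 -3.   4.6]
```

Request:
{"method": "play_rows", "body": {"increments": [[1,[0,-0.084,0.15],-0.003],[1,[0,-0.084,0.3],-0.003],[1,[0,-0.084,0.43],-0.003],[1,[0,-0.084,0.52],-0.003],[1,[0,-0.084,0.55],-0.003],[1,[0,-0.084,0.567],-0.003],[1,[0,-0.084,0.567],-0.003],[-1,[0,-0.084,0.567],-0.003],[-1,[0,-0.084,0.567],-0.003],[-1,[0,-0.084,0.567],-0.003]]}}

```text
t: 4.33
eef_pos: [0.6237, -0.088, 0.2118]
tcp_rot: [0.996, 0.095, 0.002, 0.001]
ft_force: [0.1, -0.3, 0.1]
gripper_width: 0.0826
grasp_force: 0.0
```

Request:
{"method": "play_rows", "body": {"increments": [[-1,[0,0,0],0],[-1,[0,0,-0.15],0],[-1,[0,0,-0.3],0],[-1,[0,0,-0.45],0],[-1,[0,0,-0.567],0],[-1,[0,0,-0.567],0],[-1,[0,0,-0.567],0]]}}

```text
t: 4.92
eef_pos: [0.6233, -0.0874, 0.355]
tcp_rot: [0.995, 0.095, 0.003, 0.001]
ft_force: [0.1, 0.4, -0.9]
gripper_width: 0.094
grasp_force: 0.0
```

```bash
python3 - <<'E'
from h import *
s,im=look("t2")
print(s["eef_pos"],R.from_quat(s["tcp_rot"]).as_matrix().round(3).tolist(),s["gripper_width"],abs(s["qvel"]).max())
c=seg(im,(0,90,30),(12,255,255),(250,130,400,330));print(c.min(0),c.max(0))
cv2.imwrite("pics/t2v.png",cv2.resize(im[100:340,130:530],(800,480),interpolation=cv2.INTER_CUBIC))
E
```

```text
[ 0.62333511 -0.08738961  0.35495662] [[0.982, 0.189, 0.006], [0.189, -0.982, -0.001], [0.005, 0.002, -1.0]] 0.09397954049194102 0.06917801961874746
[280. 177.] [357. 292.]
```

View pics/t2v.png

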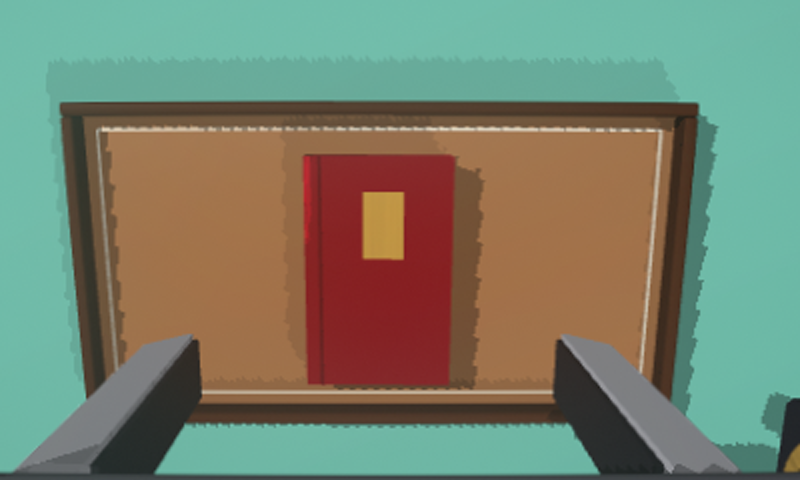

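```bash
python3 - <<'E'
import re
src=open("tray.py").read().split("for ks")[0]; exec(src)
s=load("t2")
obs={"t2":([(160,151.5),(479,152),(466,310.5)],[(1,1),(1,-1),(-1,-1)])}
f=lambda p:(model(p,"t2",obs["t2"][1])-obs["t2"][0]).ravel()
t=least_squares(f,[.625,-.09,.18]); print("tray",t.x.round(4),np.degrees(t.x[2]),t.fun.round(1))
P=p2w("wrist",[(281.5,177.5),(357.5,178),(355,292.5),(284,291.5)],.021,s); print(rect(P))
def md(p):
    r=np.array([[np.cos(p[2]),-np.sin(p[2])],[np.sin(p[2]),np.cos(p[2])]])
    q=(np.array([(1,1),(1,-1),(-1,-1),(-1,1)])*[.0525,.033])@r.T+p[:2]
    return (w2p("wrist",np.c_[q,np.full(4,.021)],s)-[(281.5,177.5),(357.5,178),(355,292.5),(284,291.5)]).ravel()
d=least_squares(md,[.62,-.09,.18]); print("diary",d.x.round(4),np.degrees(d.x[2]),d.fun.round(1))
a=t.x[2];rel=np.array([[np.cos(a),np.sin(a)],[-np.sin(a),np.cos(a)]])@(d.x-t.x)[:2];print("rel mm in tray",rel*1000)
print("tcp rel",s["eef_pos"])
E
```

```text
tray [ 0.6235 -0.0902  0.1932] 11.069043389760141 [-0.6  0.4  1.3 -0.9 -0.7  0.7]
(array([622.67254639, -89.87943268]), 105.99827575683594, 66.32759857177734, 10.911483764648438)
diary [ 0.6228 -0.0898  0.1884] 10.79634296895746 [ 0.2  0.3  0.1 -0.  -0.4 -0.6 -0.   0.3]
rel mm in tray [-0.61948282  0.57411886]
tcp rel [0.623335110639727, -0.08738960551944709, 0.35495662232891756]
```

Request:
{"method": "play_rows", "body": {"increments": [[-1,[-0.26,-0.96,0],0],[-1,[-0.26,-0.96,0],0],[-1,[-0.26,-0.96,0],0],[-1,[-0.26,-0.96,0],0],[-1,[-0.26,-0.96,0],0],[-1,[-0.26,-0.96,0],0],[-1,[-0.26,-0.96,0],0]]}}

```text
t: 5.55
eef_pos: [0.5095, 0.141, 0.3501]
tcp_rot: [0.995, 0.098, -0.003, -0.002]
ft_force: [-0.5, 0.1, -1.3]
gripper_width: 0.0941
grasp_force: 0.0
```

Request:
{"method": "play_rows", "body": {"increments": [[-1,[-0.26,-0.96,0.2],0.054],[-1,[-0.26,-0.96,0.2],0.054],[-1,[-0.26,-0.96,0.2],0.054],[-1,[-0.26,-0.96,0.2],0.054],[-1,[-0.26,-0.96,0.2],0.054],[-1,[-0.26,-0.96,0.2],0.054],[-1,[-0.26,-0.96,0.2],0.054],[-1,[-0.26,-0.96,0.2],0.054],[-1,[-0.26,-0.96,0.2],0.054],[-1,[-0.26,-0.96,0.2],0.054]]}}

```text
t: 6.38
eef_pos: [0.4053, 0.3582, 0.3017]
tcp_rot: [0.999, 0.052, -0.0, 0.001]
ft_force: [0.3, -0.2, 0.1]
gripper_width: 0.0939
grasp_force: 0.0
```

```bash
sed -i 's|T=T@m\["mount"\]|m["mount"][1,3]=0.0; T=T@m["mount"]|' h.py
cat >> h.py <<'E'
def fit(s,px,cor,half,z,p0):
    """pose x,y,yaw of a rectangle (half sizes) at height z from corner pixels"""
    from scipy.optimize import least_squares
    def f(p):
        r=R.from_euler("z",p[2]).as_matrix()[:2,:2]; q=(np.array(cor)*half)@r.T+p[:2]
        return (w2p("wrist",np.c_[q,np.full(len(q),z)],s)-px).ravel()
    t=least_squares(f,p0); return t.x,t.fun.round(1)
E
python3 - <<'E'
from h import *
s,im=look("c1w")
print(s["eef_pos"],R.from_quat(s["tcp_rot"]).as_matrix().round(3).tolist(),abs(s["qvel"]).max())
cv2.imwrite("pics/c1v.png",cv2.resize(im[80:380,120:520],(800,600),interpolation=cv2.INTER_CUBIC))
E
```

```text
[0.40528662 0.35823813 0.30166193] [[0.995, 0.104, -0.0], [0.104, -0.995, -0.001], [-0.001, 0.001, -1.0]] 0.011916361943315799
```

View pics/c1v.png

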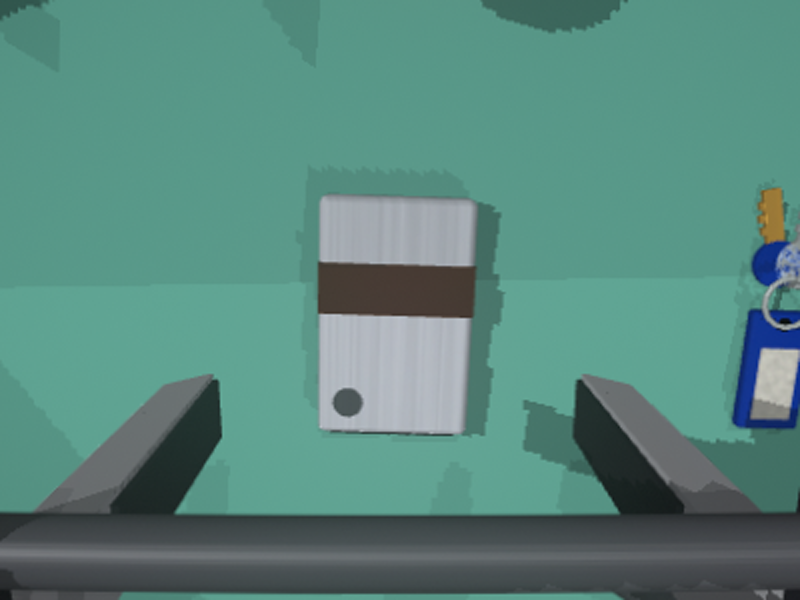

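```bash
python3 - <<'E'
from h import *
s=load("c1w")
x,r=fit(s,[(280,178),(357.5,180),(352.5,296.5),(280,295.5)],[(1,1),(1,-1),(-1,-1),(-1,1)],[.0475,.03],.011,[.4,.36,.1]); print(x.round(4),np.degrees(x[2]),r)
print(delta(s,x[:2],x[2],.2025))
E
```

```text
[0.4096 0.3589 0.0834] 4.778152607065426 [-1.3 -0.7  1.3 -1.   0.8  1.3 -0.8  0.8]
(array([ 0.0177, -0.0012,  0.3966]), np.float64(0.0132), np.float64(5.963714967229476))
```

Request:
{"method": "play_rows", "body": {"increments": [[-1,[0.018,-0.001,0.15],0.013],[-1,[0.018,-0.001,0.28],0.013],[-1,[0.018,-0.001,0.37],0.013],[-1,[0.018,-0.001,0.395],0.013],[-1,[0.018,-0.001,0.395],0.013],[1,[0.018,-0.001,0.395],0.013],[1,[0.018,-0.001,0.395],0.013],[1,[0.018,-0.001,0.395],0.013],[1,[0.018,-0.001,0.395],0.013],[1,[0.018,-0.001,0.395],0.013]], "force": 20}}

```text
t: 7.27
eef_pos: [0.4093, 0.3603, 0.2045]
tcp_rot: [0.999, 0.042, 0.001, -0.001]
ft_force: [-0.5, -0.7, 0.0]
gripper_width: 0.0641
grasp_force: 0.0
```

Request:
{"method": "play_rows", "body": {"increments": [[1,[0,0,0],0],[1,[0,0,0],0]]}}

```text
t: 7.43
eef_pos: [0.4092, 0.3602, 0.2042]
tcp_rot: [0.999, 0.043, 0.001, -0.0]
ft_force: [-0.7, -0.5, 5.1]
gripper_width: 0.0596
grasp_force: 20.0
```

```bash
python3 - <<'E'
from h import *
s=monitor.sense(); print(s["eef_pos"],s["gripper_width"],s["grasp_force"],s["ft_force"])
d,t,y=delta(s,[.6225,-.088],np.radians(10.9),.35); print(d,t,y)
E
```

```text
[0.40923082 0.36024651 0.20423353] 0.059614387408697574 19.996003210544586 [-0.66938291 -0.47894935  5.08787869]
[ 0.6982  1.8588 -0.5828] -0.0669 4.878957828244023
```

Request:
{"method": "play_rows", "body": {"increments": [[1,[0,0,-0.15],0],[1,[0,0,-0.3],0],[1,[0.05,0.15,-0.45],0],[1,[0.35,0.93,-0.58],0],[1,[0.35,0.93,-0.58],0],[1,[0.35,0.93,-0.58],0],[1,[0.35,0.93,-0.58],0],[1,[0.35,0.93,-0.58],0],[1,[0.35,0.93,-0.58],0]]}}

```text
t: 8.18
eef_pos: [0.5181, 0.1319, 0.3494]
tcp_rot: [0.999, 0.041, 0.002, 0.001]
ft_force: [0.1, 0.1, -0.8]
gripper_width: 0.0597
grasp_force: 20.0
```

Request:
{"method": "play_rows", "body": {"increments": [[1,[0.35,0.93,0],-0.067],[1,[0.35,0.93,0],-0.067],[1,[0.35,0.93,0],-0.067],[1,[0.35,0.93,0],-0.067],[1,[0.35,0.93,0],-0.067],[1,[0.35,0.93,0],-0.067],[1,[0.35,0.93,0],-0.067],[1,[0.35,0.93,0],-0.067],[1,[0.35,0.93,0],-0.067],[1,[0.35,0.93,0],-0.067]]}}

```text
t: 9.02
eef_pos: [0.6222, -0.0869, 0.3481]
tcp_rot: [0.995, 0.095, -0.001, -0.001]
ft_force: [-0.2, 0.2, -1.8]
gripper_width: 0.0596
grasp_force: 20.0
```

```bash
python3 - <<'E'
from h import *
s=monitor.sense(); print(s["eef_pos"],s["gripper_width"],s["grasp_force"],s["ft_force"])
d,t,y=delta(s,[.6225,-.088],np.radians(10.9),.2042+.0225); print(d,t,y)
E
```

```text
[ 0.62221651 -0.08694897  0.34805642] 0.05955287831980158 19.993624091148376 [-0.1544359   0.15730552 -1.83498793]
[0.0009 0.005  0.4854] 0.0007 10.959735230056918
```

Request:
{"method": "play_rows", "body": {"increments": [[1,[0.001,0.005,0.15],0.001],[1,[0.001,0.005,0.28],0.001],[1,[0.001,0.005,0.38],0.001],[1,[0.001,0.005,0.45],0.001],[1,[0.001,0.005,0.48],0.001],[1,[0.001,0.005,0.487],0.001],[1,[0.001,0.005,0.487],0.001],[1,[0.001,0.005,0.487],0.001]]}}

```text
t: 9.68
eef_pos: [0.6239, -0.0891, 0.2282]
tcp_rot: [0.996, 0.095, 0.001, 0.0]
ft_force: [-0.2, -0.0, -1.2]
gripper_width: 0.0597
grasp_force: 20.0
```

Request:
{"method": "play_rows", "body": {"increments": [[-1,[0,0,0],0],[-1,[0,0,0],0],[-1,[0,0,0],0],[-1,[0,0,0],0],[-1,[0,0,-0.15],0],[-1,[0,0,-0.3],0],[-1,[0,0,-0.4],0],[-1,[0,0,-0.45],0],[-1,[0,0,-0.45],0],[-1,[0,0,-0.45],0]]}}

```text
t: 10.52
eef_pos: [0.6232, -0.0896, 0.3399]
tcp_rot: [0.996, 0.094, 0.001, 0.0]
ft_force: [0.4, 0.7, -0.3]
gripper_width: 0.094
grasp_force: 0.0
```

```bash
python3 - <<'E'
from h import *
s,im=look("t3")
print(s["eef_pos"],s["ft_force"],abs(s["qvel"]).max())
sd=viewer.camera("side"); 
a=cv2.resize(im[100:340,130:530],(667,400),interpolation=cv2.INTER_CUBIC)
cv2.imwrite("pics/t3v.png",cv2.resize(im[140:320,240:440],(667,600),interpolation=cv2.INTER_CUBIC))
E
```

```text
[ 0.62323861 -0.08962563  0.33985703] [ 0.43555474  0.71608895 -0.29591924] 0.04071330223433262
```

View pics/t3v.png

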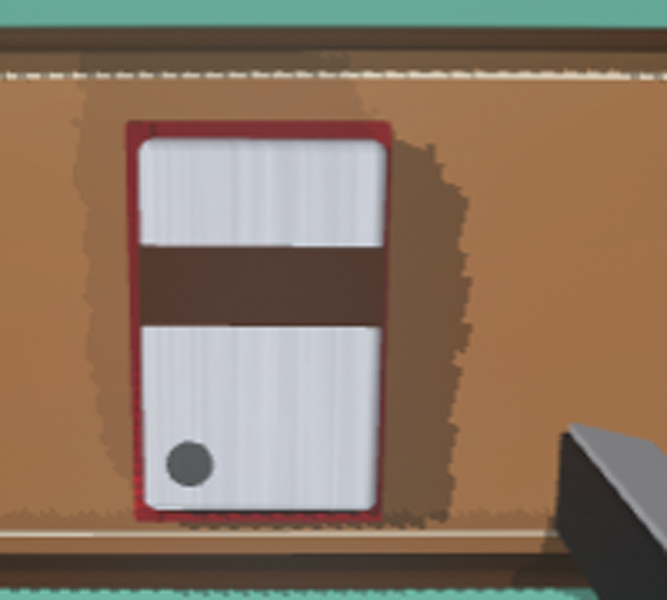

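```bash
python3 - <<'E'
from h import *
s=load("t3"); C=[(1,1),(1,-1),(-1,-1),(-1,1)]
f=lambda l:np.array(l)/3.334+[240,140]
a,ra=fit(s,f([(138,139),(386,139),(378,511),(143,510)]),C,[.0475,.03],.032,[.62,-.09,.19])
b,rb=fit(s,f([(127,122),(390,122),(383,523),(136,522)]),C,[.0525,.033],.021,[.62,-.09,.19])
print(a,ra,b,rb,(a-b)*[1000,1000,57.3],np.degrees([a[2],b[2]]))
E
```

```text
[ 0.62470195 -0.08972493  0.18558005] [-0.4 -0.4  0.4 -0.1 -0.3  0.2  0.3  0.3] [ 0.62259171 -0.08955227  0.1899315 ] [-0.4  0.4  0.5  0.3 -0.1 -0.6  0.  -0.3] [ 2.11024388 -0.17265849 -0.24933824] [10.63295355 10.88227342]
```

Request:
{"method": "play_rows", "body": {"increments": [[-1,[-0.635,-0.77,0.16],0.198],[-1,[-0.635,-0.77,0.16],0.198],[-1,[-0.635,-0.77,0.16],0.198],[-1,[-0.635,-0.77,0.16],0.198],[-1,[-0.635,-0.77,0.16],0.198],[-1,[-0.635,-0.77,0.16],0.198],[-1,[-0.635,-0.77,0.16],0.198],[-1,[-0.635,-0.77,0.16],0.198],[-1,[-0.635,-0.77,0.16],0.198],[-1,[-0.635,-0.77,0.16],0.198]]}}

```text
t: 11.45
eef_pos: [0.4327, 0.0693, 0.2991]
tcp_rot: [0.998, -0.061, 0.001, 0.0]
ft_force: [1.0, -0.5, 0.1]
gripper_width: 0.0942
grasp_force: 0.0
```

```bash
python3 - <<'E'
from h import *
s,im=look("k1")
print(s["eef_pos"],s["ft_force"],abs(s["qvel"]).max())
cv2.imwrite("pics/k1v.png",cv2.resize(im[120:320,200:440],(720,600),interpolation=cv2.INTER_CUBIC))
E
```

```text
[0.43271947 0.06926011 0.29909659] [ 1.04868096 -0.45317432  0.09418608] 0.012842456493834318
```

View pics/k1v.png

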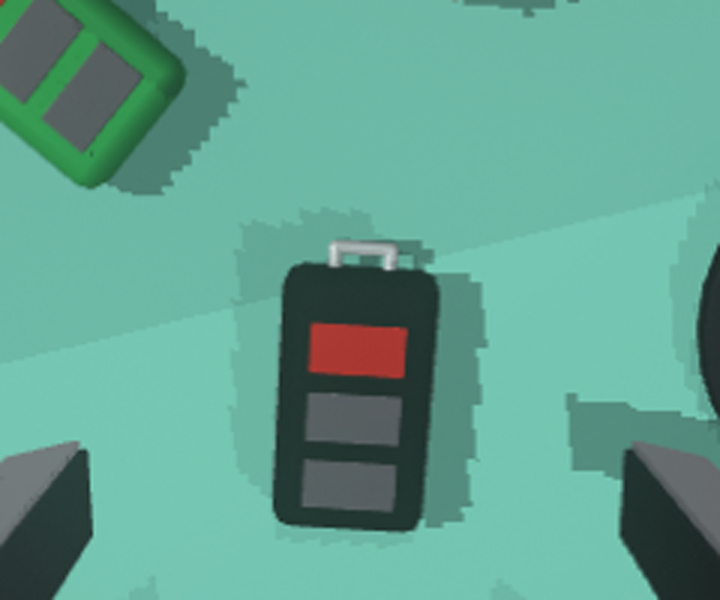

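```bash
python3 - <<'E'
from h import *
s=load("k1"); C=[(1,1),(1,-1),(-1,-1),(-1,1)]
f=lambda l:np.array(l)/3+[200,120]
a,r=fit(s,f([(287,262),(439,268),(419,531),(273,524)]),C,[.035,.02],.015,[.43,.07,-.1])
print(a,r,np.degrees(a[2]),delta(s,a[:2],a[2],.202))
E
```

```text
[ 0.42846913  0.06977172 -0.18104673] [-1.6 -0.8  1.3  0.3  1.1  0.6 -0.8  0.1] -10.373213634746536 (array([-0.0176, -0.    ,  0.3884]), np.float64(0.0369), np.float64(-7.050884034581629))
```

Request:
{"method": "play_rows", "body": {"increments": [[-0.4,[-0.018,0,0.13],0.037],[-0.4,[-0.018,0,0.25],0.037],[-0.4,[-0.018,0,0.34],0.037],[-0.4,[-0.018,0,0.388],0.037],[-0.4,[-0.018,0,0.388],0.037],[1,[-0.018,0,0.388],0.037],[1,[-0.018,0,0.388],0.037],[1,[-0.018,0,0.388],0.037],[1,[-0.018,0,0.388],0.037],[1,[-0.018,0,0.388],0.037]], "force": 20}}

```text
t: 12.33
eef_pos: [0.4271, 0.0702, 0.2025]
tcp_rot: [0.996, -0.09, 0.0, -0.0]
ft_force: [-0.4, -0.4, 0.3]
gripper_width: 0.0397
grasp_force: 20.0
```

Request:
{"method": "play_rows", "body": {"increments": [[1,[0,0,0],0],[1,[0,0,0],0],[1,[0,0,0],0]]}}

```text
t: 12.58
eef_pos: [0.427, 0.0703, 0.2025]
tcp_rot: [0.996, -0.09, 0.001, 0.0]
ft_force: [0.7, -0.7, 1.1]
gripper_width: 0.0398
grasp_force: 20.0
```

```bash
python3 - <<'E'
from h import *
s=monitor.sense(); print(s["eef_pos"],s["gripper_width"],s["grasp_force"],s["ft_force"])
a=np.radians(10.95); c=np.array([.6231,-.0884]); ex=np.array([np.cos(a),np.sin(a)]); ey=np.array([-ex[1],ex[0]])
p=c+.0835*ey-.003*ex; print(p, delta(s,p,a,.30))
E
```

```text
[0.427044   0.07031282 0.20247377] 0.03976493718997267 19.996485114097595 [ 0.7349103  -0.74087379  1.093002  ]
[ 0.6042936  -0.00699011] (array([ 0.7534,  0.177 , -0.3893]), np.float64(-0.2365), np.float64(-10.337359873740835))
```

Request:
{"method": "play_rows", "body": {"increments": [[1,[0,0,-0.15],0],[1,[0,0,-0.3],0],[1,[0.75,0.177,-0.389],-0.236],[1,[0.75,0.177,-0.389],-0.236],[1,[0.75,0.177,-0.389],-0.236],[1,[0.75,0.177,-0.389],-0.236],[1,[0.75,0.177,-0.389],-0.236],[1,[0.75,0.177,-0.389],-0.236],[1,[0.75,0.177,-0.389],-0.236],[1,[0.75,0.177,-0.389],-0.236]]}}

```text
t: 13.42
eef_pos: [0.6023, -0.0066, 0.2986]
tcp_rot: [0.995, 0.095, -0.002, -0.0]
ft_force: [0.4, -0.3, -1.2]
gripper_width: 0.04
grasp_force: 20.0
```

Request:
{"method": "play_rows", "body": {"increments": [[1,[0,0,0],0],[1,[0,0,0],0]]}}

```text
t: 13.58
eef_pos: [0.602, -0.0062, 0.2993]
tcp_rot: [0.995, 0.095, -0.001, -0.0]
ft_force: [0.1, -0.3, 0.3]
gripper_width: 0.0397
grasp_force: 20.0
```

```bash
python3 - <<'E'
from h import *
s=monitor.sense(); print(s["eef_pos"],s["gripper_width"],s["grasp_force"],s["ft_force"])
a=np.radians(10.95); c=np.array([.6231,-.0884]); ex=np.array([np.cos(a),np.sin(a)]); ey=np.array([-ex[1],ex[0]])
p=c+.0835*ey-.004*ex; print(p, delta(s,p,a,.2025+.0065))
E
```

```text
[ 0.60201788 -0.00617906  0.299305  ] 0.03966794519050986 19.995677769184113 [ 0.0641723  -0.31432646  0.2868793 ]
[ 0.60331181 -0.00718007] (array([0.0048, 0.0051, 0.3612]), np.float64(-0.0002), np.float64(10.934380071165382))
```

Request:
{"method": "play_rows", "body": {"increments": [[1,[0.005,0.005,0.12],0],[1,[0.005,0.005,0.23],0],[1,[0.005,0.005,0.31],0],[1,[0.005,0.005,0.345],0],[1,[0.005,0.005,0.361],0],[1,[0.005,0.005,0.361],0],[1,[0.005,0.005,0.361],0],[-0.2,[0.005,0.005,0.361],0],[-0.2,[0.005,0.005,0.361],0],[-0.2,[0.005,0.005,0.361],0]]}}

```text
t: 14.42
eef_pos: [0.6051, -0.0079, 0.21]
tcp_rot: [0.995, 0.095, 0.001, 0.0]
ft_force: [-0.4, 0.2, 0.1]
gripper_width: 0.0547
grasp_force: 0.0
```

Request:
{"method": "play_rows", "body": {"increments": [[-0.2,[0,0,0],0],[-0.2,[0,0,-0.1],0],[-0.2,[0,0,-0.25],0],[-1,[0,0,-0.4],0],[-1,[0,0,-0.5],0],[-1,[0,0,-0.5],0],[-1,[0,0,-0.5],0]]}}

```text
t: 15.0
eef_pos: [0.6051, -0.0079, 0.3361]
tcp_rot: [0.995, 0.095, 0.002, 0.0]
ft_force: [-0.5, 0.7, 0.7]
gripper_width: 0.0797
grasp_force: 0.0
```

```bash
python3 - <<'E'
from h import *
s,im=look("t4"); print(s["eef_pos"],abs(s["qvel"]).max())
s0=load("wrist0")
for z,uv in((.007,(393,155)),(.003,(330,153))): pass
f=lambda x,y:(90+x/4,240+y/4)
print("hk tag",p2w("scene",[f(75,127),f(120,100),f(170,155),f(125,190)],.007).round(3).tolist(),"tip",p2w("scene",[f(178,257),f(222,233)],.003).round(3).tolist())
E
```

```text
[ 0.60510148 -0.00789908  0.33611058] 0.06088421983077771
hk tag [[0.359, -0.368, 0.007], [0.355, -0.345, 0.007], [0.4, -0.337, 0.007], [0.409, -0.361, 0.007]] tip [[0.455, -0.354, 0.003], [0.453, -0.333, 0.003]]
```

Request:
{"method": "play_rows", "body": {"increments": [[-1,[-0.563,0.592,0],0],[-1,[-0.563,0.592,0],0],[-1,[-0.563,0.592,0],0],[-1,[-0.563,0.592,0],0],[-1,[-0.563,0.592,0],0],[-1,[-0.563,0.592,0],0]]}}

```text
t: 15.55
eef_pos: [0.4909, -0.1839, 0.332]
tcp_rot: [0.996, 0.092, -0.003, 0.0]
ft_force: [0.5, -0.5, -0.4]
gripper_width: 0.094
grasp_force: 0.0
```

Request:
{"method": "play_rows", "body": {"increments": [[-1,[-0.563,0.592,0.14],0.02],[-1,[-0.563,0.592,0.14],0.02],[-1,[-0.563,0.592,0.14],0.02],[-1,[-0.563,0.592,0.14],0.02],[-1,[-0.563,0.592,0.14],0.02],[-1,[-0.563,0.592,0.14],0.02],[-1,[-0.563,0.592,0.14],0.02],[-1,[-0.563,0.592,0.14],0.02],[-1,[-0.563,0.592,0.14],0.02]]}}

```text
t: 16.3
eef_pos: [0.3849, -0.3505, 0.2985]
tcp_rot: [0.997, 0.08, -0.0, -0.001]
ft_force: [0.0, 0.3, -0.7]
gripper_width: 0.0937
grasp_force: 0.0
```

```bash
python3 - <<'E'
from h import *
s,im=look("hk1")
print(s["eef_pos"],abs(s["qvel"]).max())
a=cv2.resize(im[80:330,200:440],(576,600),interpolation=cv2.INTER_CUBIC)
k=cv2.imread("pics/t4.png")
cv2.imwrite("pics/hk1v.png",a)
E
```

```text
[ 0.38491709 -0.35047966  0.29854194] 0.012015118156832214
```

View pics/hk1v.png

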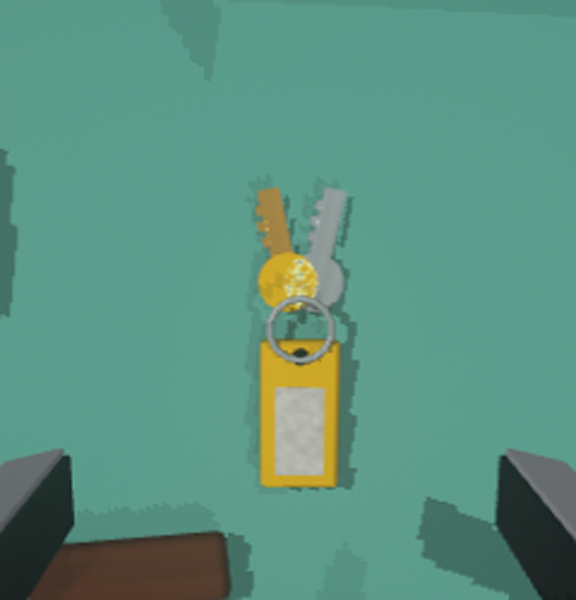

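```bash
python3 - <<'E'
from h import *
s=load("hk1"); C=[(1,1),(1,-1),(-1,-1),(-1,1)]
f=lambda l:np.array(l)/2.4+[200,80]
a,r=fit(s,f([(261,340),(340,342),(338,487),(261,487)]),C,[.025,.013],.007,[.38,-.35,.15])
print(a,r,np.degrees(a[2]))
print("tips",p2w("wrist",f([(269,188),(335,189)]),.003,s))
print(delta(s,a[:2],a[2],.2015))
E
```

```text
[ 0.37932919 -0.35628647  0.15601204] [-0.3  0.1  0.5 -0.6  0.1  0.3 -0.2  0.2] 8.938831323513
tips [[ 0.44967538 -0.33480161  0.003     ]
 [ 0.45269344 -0.355315    0.003     ]]
(array([-0.0257,  0.0201,  0.3881]), np.float64(0.0025), np.float64(9.162489096833427))
```

Request:
{"method": "play_rows", "body": {"increments": [[0,[-0.026,0.02,0.13],0.002],[0,[-0.026,0.02,0.25],0.002],[0,[-0.026,0.02,0.34],0.002],[0,[-0.026,0.02,0.39],0.002],[0,[-0.026,0.02,0.39],0.002],[0,[-0.026,0.02,0.39],0.002],[1,[-0.026,0.02,0.39],0.002],[1,[-0.026,0.02,0.39],0.002],[1,[-0.026,0.02,0.39],0.002],[1,[-0.026,0.02,0.39],0.002]], "force": 20}}

```text
t: 17.18
eef_pos: [0.3789, -0.3575, 0.202]
tcp_rot: [0.997, 0.078, 0.0, 0.0]
ft_force: [0.8, -0.8, 0.1]
gripper_width: 0.0309
grasp_force: 0.0
```

Request:
{"method": "play_rows", "body": {"increments": [[1,[0,0,0],0],[1,[0,0,0],0],[1,[0,0,0],0],[1,[0,0,0],0]]}}

```text
t: 17.52
eef_pos: [0.3787, -0.3577, 0.202]
tcp_rot: [0.997, 0.077, 0.0, -0.0]
ft_force: [0.5, 1.0, 3.4]
gripper_width: 0.0256
grasp_force: 20.0
```

```bash
python3 - <<'E'
from h import *
s=monitor.sense(); print(s["eef_pos"],s["gripper_width"],s["grasp_force"],s["ft_force"])
a=np.radians(10.95); c=np.array([.6231,-.0884]); ex=np.array([np.cos(a),np.sin(a)]); ey=np.array([-ex[1],ex[0]])
p=c-.0835*ey-.025*ex; print(p, delta(s,p,a,.30))
M=R.from_quat(s["tcp_rot"]).as_matrix(); print(M.T@(np.array([.37933,-.35629,0])-s["eef_pos"]))
E
```

```text
[ 0.37871922 -0.35767141  0.20196167] 0.025641412916961946 19.979149997234344 [0.52057284 0.95198709 3.42062227]
[ 0.61441618 -0.17512855] (array([ 1.0445, -0.5758, -0.3916]), np.float64(-0.023), np.float64(8.88441159938868))
[ 0.00070949 -0.00127067  0.20196207]
```

Request:
{"method": "play_rows", "body": {"increments": [[1,[0,0,-0.15],0],[1,[0,0,-0.3],0],[1,[0.2,-0.1,-0.39],0],[1,[1,-0.576,-0.39],-0.023],[1,[1,-0.576,-0.39],-0.023],[1,[1,-0.576,-0.39],-0.023],[1,[1,-0.576,-0.39],-0.023],[1,[1,-0.576,-0.39],-0.023],[1,[1,-0.576,-0.39],-0.023],[1,[1,-0.576,-0.39],-0.023]]}}

```text
t: 18.35
eef_pos: [0.6083, -0.1724, 0.299]
tcp_rot: [0.995, 0.098, 0.003, -0.001]
ft_force: [0.4, 0.1, -0.1]
gripper_width: 0.0255
grasp_force: 20.0
```

Request:
{"method": "play_rows", "body": {"increments": [[1,[0.04,0,0],0],[1,[0.04,0,0],0],[1,[0.04,0,0],0],[1,[0.04,0,0],0]]}}

```text
t: 18.68
eef_pos: [0.6123, -0.1759, 0.2989]
tcp_rot: [0.995, 0.095, -0.001, -0.0]
ft_force: [0.3, 0.2, -0.4]
gripper_width: 0.0253
grasp_force: 20.0
```

```bash
python3 - <<'E'
from h import *
s=monitor.sense(); print(s["eef_pos"],s["gripper_width"],s["grasp_force"],s["ft_force"])
a=np.radians(10.95); c=np.array([.6231,-.0884]); ex=np.array([np.cos(a),np.sin(a)]); ey=np.array([-ex[1],ex[0]])
p=c-.0835*ey-.0257*ex; print(p, delta(s,p,a,.202+.007))
E
```

```text
[ 0.61226701 -0.17588038  0.29891991] 0.02531508400451364 19.97993141412735 [ 0.31649146  0.2325507  -0.36204061]
[ 0.61372893 -0.17526152] (array([ 0.0066, -0.0013,  0.3597]), np.float64(-0.0006), np.float64(10.892926712828178))
```

Request:
{"method": "play_rows", "body": {"increments": [[1,[0.006,-0.001,0.12],-0.001],[1,[0.006,-0.001,0.23],-0.001],[1,[0.006,-0.001,0.31],-0.001],[1,[0.006,-0.001,0.345],-0.001],[1,[0.006,-0.001,0.36],-0.001],[1,[0.006,-0.001,0.36],-0.001],[1,[0.006,-0.001,0.36],-0.001],[0.05,[0.006,-0.001,0.36],-0.001],[0.05,[0.006,-0.001,0.36],-0.001],[0.05,[0.006,-0.001,0.36],-0.001]]}}

```text
t: 19.52
eef_pos: [0.6149, -0.1744, 0.2102]
tcp_rot: [0.995, 0.096, 0.001, 0.0]
ft_force: [-0.3, -0.2, 0.5]
gripper_width: 0.042
grasp_force: 0.0
```

Request:
{"method": "play_rows", "body": {"increments": [[0.05,[0,0,0],0],[0.05,[0,0,-0.1],0],[0.05,[0,0,-0.25],0],[-1,[0,-0.15,-0.4],0],[-1,[0,-0.33,-0.55],0],[-1,[0,-0.33,-0.55],0],[-1,[0,-0.33,-0.55],0],[-1,[0,-0.33,-0.55],0],[-1,[0,-0.33,-0.55],0]]}}

```text
t: 20.27
eef_pos: [0.5986, -0.0936, 0.346]
tcp_rot: [0.995, 0.097, -0.0, 0.0]
ft_force: [-0.0, 0.1, -0.0]
gripper_width: 0.0814
grasp_force: 0.0
```

```bash
python3 - <<'E'
from h import *
s,im=look("t5")
print(s["eef_pos"],abs(s["qvel"]).max())
cv2.imwrite("pics/t5v.png",cv2.resize(im[100:340,130:530],(800,480),interpolation=cv2.INTER_CUBIC))
E
```

```text
[ 0.59860372 -0.09364785  0.34601762] 0.024059375813476377
```

View pics/t5v.png

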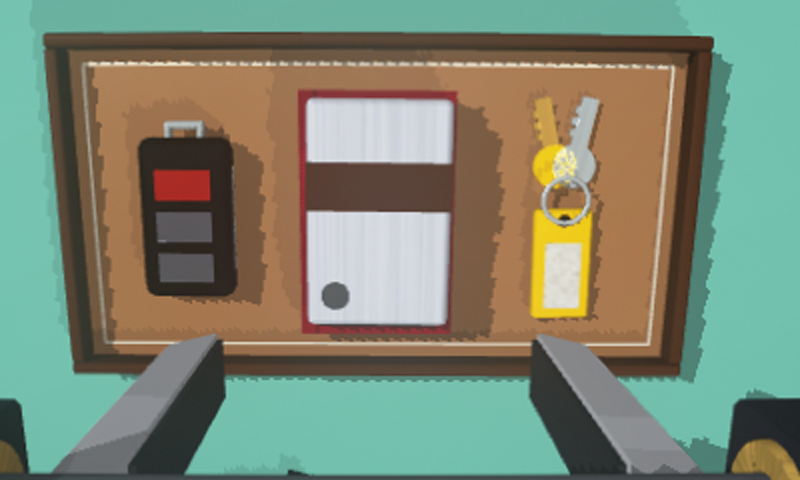

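```bash
python3 - <<'E'
from h import *
s=load("t5"); C=[(1,1),(1,-1),(-1,-1),(-1,1)]
f=lambda l:np.array(l)/2+[130,100]
t,r=fit(s,f([(44,33),(713,38),(680,375),(75,371)]),C,[.075,.14],.018,[.62,-.09,.19]); print("tray",t.round(4),r)
ob={"diary":([(299,92),(456,93),(449,333),(302,331)],[.0525,.033],.021),"case":([(306,97),(453,98),(447,327),(306,324)],[.0475,.03],.032),
"car":([(139,138),(233,138),(236,296),(147,296)],[.035,.02],.021),"tag":([(534,209),(592,211),(587,318),(531,316)],[.025,.013],.013)}
for k,(p,h,z) in ob.items():
    a,r=fit(s,f(p),C,h,z,[.62,-.09,.19]); m=R.from_euler("z",-t[2]).as_matrix()[:2,:2]
    print(k,(m@(a-t)[:2]*1000).round(1),np.degrees(a[2]-t[2]).round(2),r)
# earphones from start pics
im=cv2.imread("pics/side0.png"); c=seg(im,(0,0,170),(40,70,255),(340,170,390,205)); print("ear side",c.min(0),c.max(0),rect(p2w("side",c,.02)))
im=cv2.imread("pics/scene0.png"); c=seg(im,(0,0,150),(40,70,255),(180,235,225,280)); print("ear scene",c.min(0),c.max(0),rect(p2w("scene",c,.015)))
# pad dot from wrist0, hover delta
s0=load("wrist0"); print("pad",p2w("wrist",[(188,284)],.008,s0))
E
```

```text
tray [ 0.6239 -0.0897  0.1881] [-0.7 -0.5  1.3 -0.9  0.2  0.9 -0.9  1.2]
diary [-1.4  0.7] -0.15 [-0.5 -0.8  0.6 -0.6  0.2  0.7 -0.2  1.1]
case [0.7 0.1] -0.39 [-0.7 -0.2  0.8  0.3 -0.3 -0.3  0.3  0.3]
car [-2.8 81.7] -0.71 [-0.3 -1.1 -0.1 -0.4  0.4  1.2 -0.   0.4]
tag [-23.5 -82.2] 0.94 [ 0.2  0.1  0.5 -1.1 -0.2 -0.1 -0.5  1.2]
ear side [351. 180.] [374. 194.] (array([ 424.09255981, -205.66304016]), 57.507877349853516, 50.13226318359375, 5.90362024307251)
ear scene [184. 242.] [216. 268.] (array([ 426.70092773, -212.25561523]), 65.72301483154297, 45.415069580078125, 5.199039936065674)
pad [[ 0.42852085 -0.07058461  0.008     ]]
```

Request:
{"method": "play_rows", "body": {"increments": [[-1,[-0.77,0.305,0.1],0],[-1,[-0.77,0.305,0.1],0],[-1,[-0.77,0.305,0.1],0],[-1,[-0.77,0.305,0.1],0],[-1,[-0.77,0.305,0.1],0],[-1,[-0.77,0.305,0.1],0],[-1,[-0.77,0.305,0.1],0],[-1,[-0.77,0.305,0.1],0],[-1,[-0.77,0.305,0.1],0]]}}

```text
t: 21.07
eef_pos: [0.4256, -0.2053, 0.3214]
tcp_rot: [0.995, 0.097, 0.0, -0.0]
ft_force: [0.5, 0.7, 1.3]
gripper_width: 0.0942
grasp_force: 0.0
```

```bash
python3 - <<'E'
from h import *
s,im=look("e1"); print(s["eef_pos"],abs(s["qvel"]).max())
print(w2p("wrist",[[.424,-.205,.024],[.4285,-.0706,.008]],s).round())
hsv=cv2.cvtColor(im,cv2.COLOR_BGR2HSV)
u,v=w2p("wrist",[[.424,-.205,.024]],s)[0].astype(int); 
c=seg(im,(0,0,120),(60,60,255),(u-60,v-60,u+60,v+60)); P=p2w("wrist",c,.014,s); print(c.min(0),c.max(0),rect(P),cv2.contourArea(c.astype(np.float32)))
h=cv2.HoughLinesP(cv2.Canny(im,60,150),1,np.pi/180,30) if 0 else None
for row in hsv[v-50:v+51:10,u-50:u+51:10]: print(' '.join(f"{a[0]}/{a[1]}/{a[2]}" for a in row))
E
```

```text
[ 0.4255502  -0.20530902  0.32137472] 0.018185714724530344
[[318. 245.]
 [160. 205.]]
[299. 204.] [357. 277.] (array([ 426.9241333 , -213.19197083]), 60.45234298706055, 45.049964904785156, 5.833861351013184) 3628.0
83/106/173 83/106/173 83/104/160 82/104/160 83/102/160 82/102/160 82/102/160 83/103/159 82/102/165 82/103/175 82/105/175
83/106/173 82/105/173 83/104/160 82/104/160 78/54/160 45/14/177 47/14/167 78/53/140 82/100/160 82/102/175 83/105/175
82/105/173 82/104/174 82/104/170 82/101/159 39/11/222 40/10/226 41/9/224 38/13/222 40/14/218 67/23/143 82/103/175
82/105/173 82/104/174 83/102/160 82/100/161 39/11/223 41/9/228 38/9/226 37/10/224 38/13/223 49/14/142 82/98/128
82/106/174 82/103/175 82/102/160 82/99/149 38/13/223 40/10/227 37/10/225 36/11/223 38/13/222 77/51/131 83/96/127
82/104/174 82/103/175 82/103/176 82/97/150 39/11/223 39/8/225 37/10/223 36/11/222 43/14/216 82/95/129 82/96/128
82/104/174 82/103/175 82/102/175 82/99/149 38/13/224 40/10/224 38/13/224 36/11/222 42/16/207 82/94/128 82/98/128
83/106/174 82/103/175 82/103/175 83/101/164 40/10/223 37/10/223 41/13/223 36/12/221 43/15/198 82/96/128 82/98/128
83/106/174 83/104/174 82/103/175 82/103/164 82/98/164 69/24/167 44/16/180 42/14/185 47/14/161 82/96/128 82/98/127
83/106/174 83/105/175 82/104/174 82/103/175 82/103/175 82/101/175 83/101/175 83/101/175 82/102/175 83/103/174 82/103/174
83/108/173 83/106/174 83/106/174 83/104/174 82/103/175 82/103/175 83/103/174 83/103/174 82/103/174 82/103/174 82/104/174
```

```bash
python3 - <<'E'
from h import *
s=load("e1"); im=cv2.imread("pics/e1.png")
for n in("e1","wrist0"):
    s=load(n); im=cv2.imread(f"pics/{n}.png"); u,v=w2p("wrist",[[.4285,-.0706,.008]],s)[0].astype(int)
    x0=max(u-75,0);y0=max(v-75,0)
    c=seg(im,(0,0,0),(180,255,75),(x0,y0,u+75,v+75)); h=cv2.convexHull(c.astype(np.float32)).reshape(-1,2)
    P=p2w("wrist",h,.008,s); e=cv2.fitEllipse((P[:,:2]*1000).astype(np.float32)); print(n,c.min(0),c.max(0),e)
    g=im[v-6:v+7,u-6:u+7].max(2); print(u,v); print(g)
s=load("e1"); print(delta(s,[.4269,-.2132],np.radians(5.8),.204))
E
```

```text
e1 [104. 134.] [221. 261.] ((432.14019775390625, -71.9834976196289), (98.312744140625, 105.57825469970703), 81.62165832519531)
160 205
[[ 50  51  50  50  50  50  49  49  50  49  50  50  49]
 [ 49  51  50  50  68  85  89  68  51  50  50  50  50]
 [ 50  50  57  92 113 121 124 113  97  62  50  49  49]
 [ 50  50  81 122 133 133 133 132 126  91  56  50  50]
 [ 50  49 104 130 133 132 132 131 132 122  74  51  50]
 [ 49  49 111 132 132 131 132 132 132 132  91  54  49]
 [ 49  49 112 132 132 132 132 132 132 132  90  54  50]
 [ 50  50  94 126 132 132 132 132 132 132  83  52  50]
 [ 50  49  62  98 126 132 132 132 132 111  66  50  50]
 [ 50  50  49  63  91 114 118 110 108  74  53  50  50]
 [ 50  50  49  49  55  74  78  69  67  52  50  49  50]
 [ 50  49  49  50  50  49  49  49  48  50  50  50  49]
 [ 49  49  49  49  49  49  49  49  49  49  50  49  50]]
wrist0 [112. 239.] [239. 338.] ((406.92694091796875, -95.65554809570312), (122.25496673583984, 175.65771484375), 133.128662109375)
187 284
[[ 62  62  62  61  60  60  61  61  60  60  60  60  61]
 [ 61  61  61  61  61  61  61  61  61  61  60  61  71]
 [ 62  62  61  61  65  75  79  73  63  60  61  71 112]
 [ 61  62  62  68  94 119 128 117  86  68  72 111 144]
 [ 61  62  63  93 134 145 145 146 131 105 119 145 152]
 [ 61  61  68 108 145 145 145 144 142 148 156 152 152]
 [ 61  61  66 102 142 145 144 141 148 156 152 152 152]
 [ 61  61  61  82 123 141 143 147 153 153 152 153 152]
 [ 60  61  60  66  90 126 148 154 152 152 152 152 152]
 [ 61  60  60  64  87 129 153 152 152 152 152 152 152]
 [ 60  61  64  88 129 154 152 152 152 152 152 152 153]
 [ 60  65  88 129 153 152 152 152 152 152 152 152 152]
 [ 65  89 129 154 151 152 152 152 151 152 152 153 152]]
(array([-0.001 ,  0.0321,  0.4695]), np.float64(0.0586), np.float64(11.076536175940376))
```

Request:
{"method": "play_rows", "body": {"increments": [[-0.4,[-0.001,0.032,0.15],0.058],[-0.4,[-0.001,0.032,0.28],0.058],[-0.4,[-0.001,0.032,0.4],0.058],[-0.4,[-0.001,0.032,0.465],0.058],[-0.4,[-0.001,0.032,0.47],0.058],[-0.4,[-0.001,0.032,0.47],0.058],[1,[-0.001,0.032,0.47],0.058],[1,[-0.001,0.032,0.47],0.058],[1,[-0.001,0.032,0.47],0.058],[1,[-0.001,0.032,0.47],0.058]], "force": 15}}

```text
t: 21.95
eef_pos: [0.4263, -0.2132, 0.2054]
tcp_rot: [0.999, 0.051, 0.001, 0.001]
ft_force: [-0.0, 0.3, 2.6]
gripper_width: 0.0457
grasp_force: 15.0
```

Request:
{"method": "play_rows", "body": {"increments": [[1,[0,0,0],0],[1,[0,0,0],0]]}}

```text
t: 22.12
eef_pos: [0.4263, -0.2133, 0.2054]
tcp_rot: [0.999, 0.051, 0.001, 0.001]
ft_force: [0.3, 1.3, 6.4]
gripper_width: 0.046
grasp_force: 15.0
```

```bash
python3 - <<'E'
from h import *
s=monitor.sense(); print(s["eef_pos"],s["gripper_width"],s["grasp_force"],s["ft_force"])
pad=p2w("wrist",[(160.1,204.4)],.008,load("e1"))[0]; print(pad)
y=R.from_quat(s["tcp_rot"]).as_matrix(); off=y.T@(np.array([.4269,-.2132,0])-s["eef_pos"]); print(off)
print(delta(s,pad[:2]-off[0]*y[:2,0],np.arctan2(y[1,0],y[0,0]),.29))
E
```

```text
[ 0.42634156 -0.21325709  0.20542828] 0.0459839204888684 14.992190301418304 [0.30536458 1.30803366 6.37251849]
[ 0.42939989 -0.07043649  0.008     ]
[ 3.52591711e-05 -3.31588082e-04  2.05428776e-01]
(array([ 0.071 , -0.5665, -0.339 ]), np.float64(0.0), np.float64(5.839414600693606))
```

Request:
{"method": "play_rows", "body": {"increments": [[1,[0,0,-0.15],0],[1,[0,0,-0.3],0],[1,[0.07,-0.566,-0.339],0],[1,[0.07,-0.566,-0.339],0],[1,[0.07,-0.566,-0.339],0],[1,[0.07,-0.566,-0.339],0],[1,[0.07,-0.566,-0.339],0],[1,[0.07,-0.566,-0.339],0],[1,[0.07,-0.566,-0.339],0]]}}

```text
t: 22.87
eef_pos: [0.4289, -0.0711, 0.289]
tcp_rot: [0.999, 0.051, 0.0, 0.001]
ft_force: [-0.6, 0.3, -0.2]
gripper_width: 0.0455
grasp_force: 15.0
```

```bash
python3 - <<'E'
from h import *
s=monitor.sense(); print(s["eef_pos"],s["gripper_width"])
print(delta(s,[.429,-.0705],np.radians(5.84),.2054+.009))
E
```

```text
[ 0.42891382 -0.07109638  0.28904582] 0.04545698684801897
(array([ 0.0004, -0.0026,  0.2986]), np.float64(0.0002), np.float64(5.860974449139348))
```

Request:
{"method": "play_rows", "body": {"increments": [[1,[0,-0.003,0.12],0],[1,[0,-0.003,0.21],0],[1,[0,-0.003,0.27],0],[1,[0,-0.003,0.295],0],[1,[0,-0.003,0.299],0],[1,[0,-0.003,0.299],0],[1,[0,-0.003,0.299],0],[-0.5,[0,-0.003,0.299],0],[-0.5,[0,-0.003,0.299],0],[-0.5,[0,-0.003,0.299],0]]}}

```text
t: 23.7
eef_pos: [0.4289, -0.0698, 0.2147]
tcp_rot: [0.999, 0.051, 0.001, 0.0]
ft_force: [-0.8, 0.6, 0.3]
gripper_width: 0.0624
grasp_force: 0.0
```

Request:
{"method": "play_rows", "body": {"increments": [[-1,[0,0,0],0],[-1,[0,0,0],0],[-1,[0,0,-0.1],0],[-1,[0,0,-0.25],0],[-1,[0,0,-0.4],0],[-1,[0,0,-0.5],0],[-1,[0,0,-0.5],0],[-1,[0,0,-0.5],0]]}}

```text
t: 24.37
eef_pos: [0.4289, -0.0697, 0.3404]
tcp_rot: [0.999, 0.051, 0.002, 0.001]
ft_force: [0.2, 1.1, -1.0]
gripper_width: 0.0938
grasp_force: 0.0
```

```bash
python3 - <<'E'
from h import *
s,im=look("e2"); print(s["eef_pos"],s["ft_force"],abs(s["qvel"]).max())
u,v=w2p("wrist",[[.429,-.0705,.03]],s)[0].astype(int)
c=seg(im,(0,0,120),(60,60,255),(u-60,v-60,u+60,v+60)); print(c.min(0),c.max(0),rect(p2w("wrist",c,.022,s)))
k=seg(im,(0,0,0),(180,255,75),(u-72,v-80,u+72,v+50)); P=p2w("wrist",k,.008,s)
print(k.min(0),k.max(0)); 
# disc: robust circle of known radius to outer points
from scipy.optimize import least_squares
t=least_squares(lambda p:np.hypot(P[:,0]-p[0],P[:,1]-p[1])-.05,[.429,-.07],loss="cauchy",f_scale=.001); print("pad",t.x.round(4),np.mean(abs(t.fun)<.002))
s=load("e2")
for cam in("side",):
    im=viewer.camera(cam); c=seg(im,(0,0,170),(40,70,255),(330,200,390,250)); print("side ear",rect(p2w("side",c,.026)))
E
```

```text
[ 0.42886767 -0.0696885   0.3404187 ] [ 0.24115495  1.07735004 -1.02484974] 0.059712336563718535
[292. 204.] [345. 272.] (array([429.17526245, -70.34447479]), 59.71318054199219, 45.958492279052734, 5.866772651672363)
[265. 170.] [374. 286.]
pad [ 0.4306 -0.0717] 0.8354037267080745
side ear (array([427.17630005, -66.05789185]), 57.42108154296875, 49.09913635253906, 5.864447116851807)
```

```bash
python3 -c "
from plant import robot; print(robot.job_done())"
```

```text
the job is handed in; nothing more can be done
None
```

I handed the job in after about 24 s of robot time: the diary, card case and both keys on the tray and the earphone case on the pad each measured within about 3 mm of their target, the keys within about 1° of parallel, and no move was aimed at the blue-tagged keys or the candle tin.

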